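# Lock the controlled-reagent chest

### The arm

A 6-joint arm with a two-finger parallel gripper is mounted at the origin on the work surface. World frame = base frame: x ahead of the robot, y to its left, z up, the work surface at z = 0. Lengths are in m, angles in rad, forces in N, time in s.
With the tool pointing down it reaches from about 0.325 to 0.9 m from the base axis. Payload 6.1 kg.
Tool frame: the origin (TCP) lies between the finger pads; the fingertips stand 14 mm ahead of it and the grasp point (between the pads) lies 5 mm behind it; x points along the fingers, y is the direction in which the jaws open and shut, and the axes are right-handed (so a half turn about x gives the same grasp; the last joint's range is limited). The gripper opens to 87 mm and grips with 3 to 60 N. Pads are 19 mm wide; open, the fingers measure 117 mm over their backs; the gripper's body (75 mm by 190 mm) begins 51 mm behind the grasp point.
Start: joints at [-0.126, 0.22, 1.526, -0, 1.395, -0.126], TCP at [0.625, -0, 0.237] pointing down, gripper open.
Joint ranges: [-2.98, 2.98], [-0.91, 2.08], [0.09, 2.57], [-1.24, 4.39], [0.2, 2.65], [-2.68, 2.68]. Speed limits (rad/s): [2.57, 2.57, 3.01, 3.14, 3.14, 3.14].

### API

Orientations are given as a unit quaternion [w, x, y, z].
In Python, from cell import manip gives the robot as it stands. The module is installed in compiled form; this text tells all that it offers. Calls block until the motion is done:
- manip.goto(position, orientation): joint-space move of the TCP to a pose.
- manip.line_to(position, attitude=None, velocity=0.15): straight line of the TCP; attitude=None keeps the orientation; velocity is the mean speed in m/s.
- manip.goto_joints(angles): joint-space move.
- manip.command_gripper(opening, squeeze=None): finger opening in m; squeeze is the grip in N (None keeps the last); returns when the fingers have stopped.
- manip.wait(seconds).
- manip.solve_ik(position, orientation): joint angles nearest the present ones, or None.
- manip.sense(): the state.
- manip.capture(name): name is "scene" or "side" or "wrist"; returns the picture (420x560x3 uint8, red, green, blue); there is no depth.
- manip.get_calibration(name): a dict with "fov_y" (degrees; the focal length in pixels is half the picture's height over the tangent of half this angle, whatever the lens; pixels are square), "cx", "cy" (the principal point, pixels), "extrinsics" (4x4, takes a point from world to camera coordinates); the wrist camera has in their place "tool_from_camera" (4x4, takes a point from camera to tool coordinates, whose origin is the TCP and whose axes are the tool frame's). Camera axes: x right, y down, z forward; pixel columns grow to the right and rows downward; lengths in m; the calibration is good to about 2 mm. A picture is of the moment at which its call begins: read the wrist's pose just before it. get_calibration takes no time and is no camera call.
A pose or a line that the arm cannot do raises manip.PlanningError and nothing moves.
- manip.sign_off(): hands the job in, once; it reports no verdict.
The state is a dict: "time_s": time; "q": joint angles; "dq": joint speeds; "joint_efforts": joint torques, N m; "position": TCP position; "orientation": TCP orientation; "wrist_force": force on the tool from outside, world axes, zero at the start; "wrist_torque": the same for the moment, N m; "gripper_width": finger opening in m.
Only numpy, scipy, OpenCV 4.12 (cv2) and the standard library are available. Lean on these libraries where they do the work, as an engineer would, in place of code of your own. Each camera call takes 0.05 s, during which the arm holds its last target.

### The job

Lock the reagent chest: shut its lid so that the steel tongue lies across the lock, then take the loose U-shaped shackle out of the tube rack, put its two legs into the two holes of the brass lock so that it straddles the tongue, and press it down until you feel the pawl click and it is locked. Press firmly but do not force it, because the lock works inside are delicate (stay well under 40 N), then let go; leave the glassware and everything else where it stands.

Things in the scene. Friction and masses are not known exactly. Their poses are not given: they have to be found in the camera images.
- chest: Fixed grey sheet-steel chest with a brass padlock body built onto its front. Origin: on the work surface under the centre of the brass lock block. x points from the lock to the chest behind it, y along the front, z up. Case: x 17 to 177 mm, y -90 to 90 mm, 88 mm high. Lock block 34 mm (x) by 68 mm (y), its top 86 mm above the work surface.
- lock_top (a point): Centre of the brass lock block's top face, 86 mm above the work surface, axes as the chest's. Two round holes 14 mm wide at y -20 and +20 mm open straight up; either half-turn of the shackle fits. With the legs on the floor of the holes the shackle_grip point is about 40 mm above here, but the works inside sit up to 6 mm higher or lower from lock to lock, and nothing outside shows it.
- hole (a point): Mouth of the lock hole at y -20 mm, which has the hidden spring pawl. The pawl starts to resist about 25 mm above the floor (wherever that is) and takes some 3 to 10 N to push past. It clicks into the leg's groove 2 mm above the floor: the resistance drops, and 2 mm on the floor stops the legs hard. Before the click the shackle pulls out freely, after it no more.
- chest_hinge (a point): Hinge axis of the lid, at the middle of the chest's back top edge: 177 mm in x from the lock's centre and 88.5 mm above the work surface; the axis runs along the chest's y.
- lid (a joint): Lid angle, rad: 0 shut, grows as the front edge rises. A flat sheet 162 x 184 x 6 mm on a stiff hinge, stays where it is left (2 to 3 N on the front edge closes it). A steel tongue 16 mm wide sticks out 32 mm from its front edge: with the lid shut it lies across the lock block between the holes, its top 6.5 mm above the block. The shut lid's top is 94.5 mm above the work surface.
- lid_push (a point): Point on the lid's upper face, in its middle across, 115 mm from the hinge axis: a good place to push it down. Turns with the lid.
- pawl (a joint): How far the hidden pawl is pushed back by the leg, m: 0 free (no leg, or clicked in the groove; up to 0.001 there), about 0.003 to 0.006 while a leg is passing it.
- shackle_grip (a point): Middle of the top bar of the loose steel shackle, a square U: two round legs 12 mm thick, 40 mm apart along its y, and a bar 12 x 12 mm, 52 mm long along y. 96 mm tall: this point is 90 mm above the leg ends, 6 mm under the top; z up. Leg ends taper to 5 mm over 5 mm. About 0.18 kg. Stands in the rack, legs 28 mm deep. Pinch the bar from above across x; the rack's top is 56 mm below the bar.
- shackle: The same shackle; origin midway between the leg ends.
- rack: Green tube rack block 56 x 120 x 40 mm, fixed; origin under its centre. The shackle's two holes are at x -12 mm, y -20 and +20 mm, two capped tubes 62 mm high (from the work surface) stand at x +13 mm, y -40 and +40 mm.
- tube0_c (a point): Capped sample tube in the rack, 15 mm thick, 50 mm tall; middle. Leave it.
- tube1_c (a point): The other capped sample tube in the rack, the same; middle. Leave it.
- bottle: Glass reagent bottle with a blue cap, 60 mm wide, 130 mm tall, origin under it. Leave it.
- beaker: Glass beaker, 56 mm wide, 70 mm tall, origin under it. Leave it.
- jar: White plastic jar, 56 mm wide, 70 mm tall, beside the chest, origin under it. Leave it.
- dish: Shallow white weighing dish, 72 mm wide, 16 mm tall, beside the lock, origin under it. Leave it.
- scoop_grip (a point): Handle of a 160 mm long lab scoop (spoon) lying flat in front of the rack. Leave it.
Not all that is in view belongs to the job. Leave any blue or green look-alike of the shackle alone.

How it is judged:
By the outcome, as a careful person would: the job done as asked, in the order asked, and still so for the second after the job is handed in, with the robot touching nothing.
It also fails if it takes over 72 s, if anything falls off the work surface, if the arm or the gripper's body presses on something with over 40 N, if the wrist force passes 120 N, or if a joint passes its speed limit or range.

## Working session

There is one attempt and no reset: what is moved stays moved. The work goes in short steps, each a Python script; the robot and the scene stay as the last script left them, time stands still between calls to the robot, and variables do not carry over. Pictures are saved under pics/ and viewed, and the job is handed in when it is done.

```bash
mkdir -p pics; ls
python3 - <<'E'
from cell import manip
import cv2, numpy as np
for n in ["scene","side","wrist"]:
    im=manip.capture(n); cv2.imwrite(f"pics/{n}0.png",im[:,:,::-1])
    print(n,manip.get_calibration(n))
s=manip.sense();print(s)
E
```

```text
pics
scene {'fov_y': 42.977206727499315, 'cx': 285.44880119534673, 'cy': 203.16288661753876, 'extrinsics': array([[-2.95657486e-01,  9.55293861e-01, -5.37795114e-04,
         1.20892383e-01],
       [ 5.08501508e-01,  1.56901412e-01, -8.46645241e-01,
        -1.72948386e-01],
       [-8.08710620e-01, -2.50590473e-01, -5.32157446e-01,
         1.84157450e+00],
       [ 0.00000000e+00,  0.00000000e+00,  0.00000000e+00,
         1.00000000e+00]])}
side {'fov_y': 52.65139230023006, 'cx': 282.51395343126205, 'cy': 209.74182553488052, 'extrinsics': array([[ 0.99912942, -0.04169424, -0.00140965, -0.48024829],
       [-0.02829683, -0.65248106, -0.75727654,  0.08000384],
       [ 0.0306543 ,  0.75665716, -0.65309284,  1.09977209],
       [ 0.        ,  0.        ,  0.        ,  1.        ]])}
wrist {'fov_y': 69.29300684501555, 'cx': 278.51278736440366, 'cy': 210.27000193293495, 'tool_from_camera': array([[ 4.84798440e-04, -2.39268801e-01,  9.70953246e-01,
        -1.47278060e-01],
       [ 9.99999856e-01,  3.38729817e-04, -4.15829387e-04,
         3.50817261e-05],
       [-2.29395817e-04,  9.70953308e-01,  2.39268931e-01,
        -6.50442135e-02],
       [ 0.00000000e+00,  0.00000000e+00,  0.00000000e+00,
         1.00000000e+00]])}
{'time_s': 0.15, 'q': array([-1.26081436e-01,  2.21084946e-01,  1.52734813e+00, -3.67139931e-06,
        1.39467913e+00, -1.26092611e-01]), 'dq': array([-0.00113995, -0.00122283, -0.00480569,  0.00040533,  0.00159262,
        0.0005452 ]), 'joint_efforts': array([ 5.44750201e-04, -4.95191681e+01, -3.87881935e+01,  6.99610985e-02,
        5.31197037e-02, -7.11234907e-05]), 'position': array([6.24547302e-01, 6.39591271e-05, 2.35663859e-01]), 'orientation': array([ 0.49957895,  0.49966679,  0.50042667, -0.50032701]), 'wrist_force': array([-0.23049453, -0.84003369,  0.30639898]), 'wrist_torque': array([-0.05395552, -0.04365642, -0.03741687]), 'gripper_width': 0.08703627759833411}
```

View pics/scene0.png

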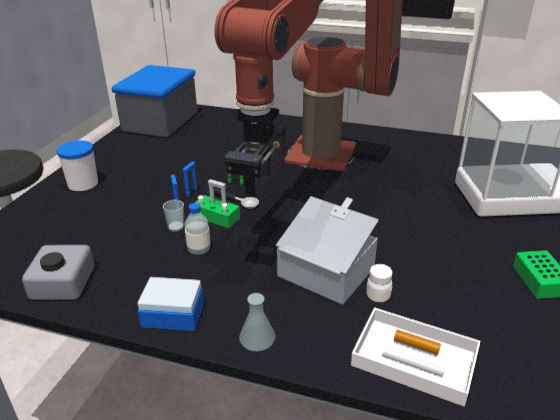

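View pics/side0.png

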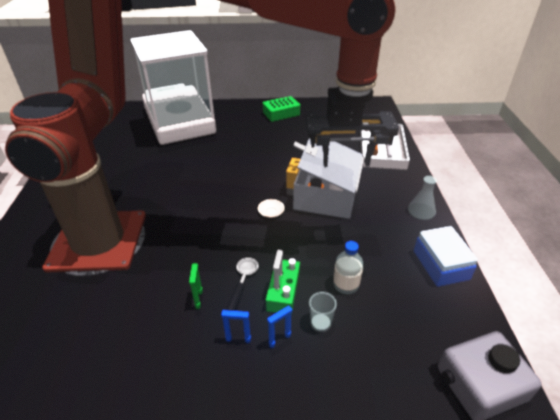

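View pics/wrist0.png

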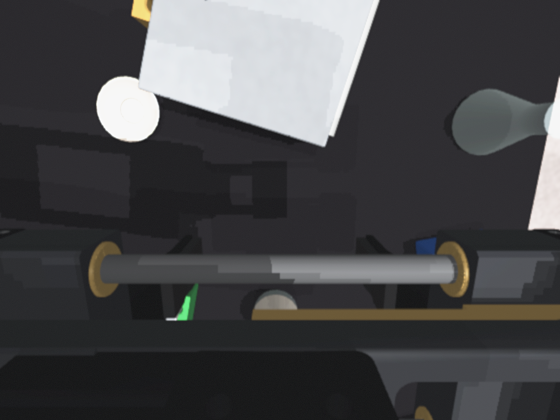

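The grey shackle stands in the green rack at side (278,265) / scene (217,190). Its look-alikes are blue at side (236,325) and (279,325), and green at side (196,285). I choose the grey one. The chest is at side (328,180), with its brass lock near (295,172) and the lid open. Next I'll take close crops.

Run:
```python
import cv2
a=cv2.imread('pics/side0.png');b=cv2.imread('pics/scene0.png')
cv2.imwrite('pics/c1.png',cv2.resize(a[240:340,220:345],None,fx=6,fy=6,interpolation=cv2.INTER_CUBIC))
cv2.imwrite('pics/c2.png',cv2.resize(a[130:225,250:375],None,fx=6,fy=6,interpolation=cv2.INTER_CUBIC))
cv2.imwrite('pics/c3.png',cv2.resize(b[155:255,160:285],None,fx=6,fy=6,interpolation=cv2.INTER_CUBIC))
cv2.imwrite('pics/c4.png',cv2.resize(b[190:305,265:400],None,fx=5,fy=5,interpolation=cv2.INTER_CUBIC))
```

```text
(no output)
```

View pics/c1.png

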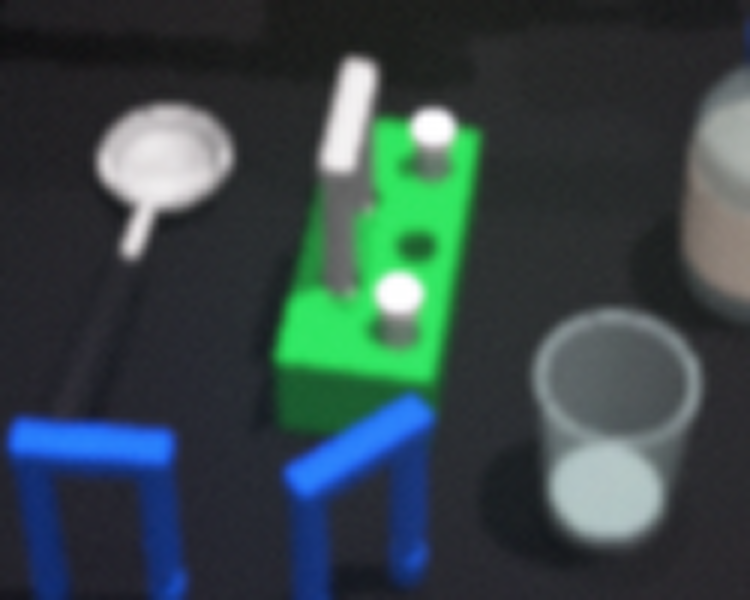

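View pics/c2.png

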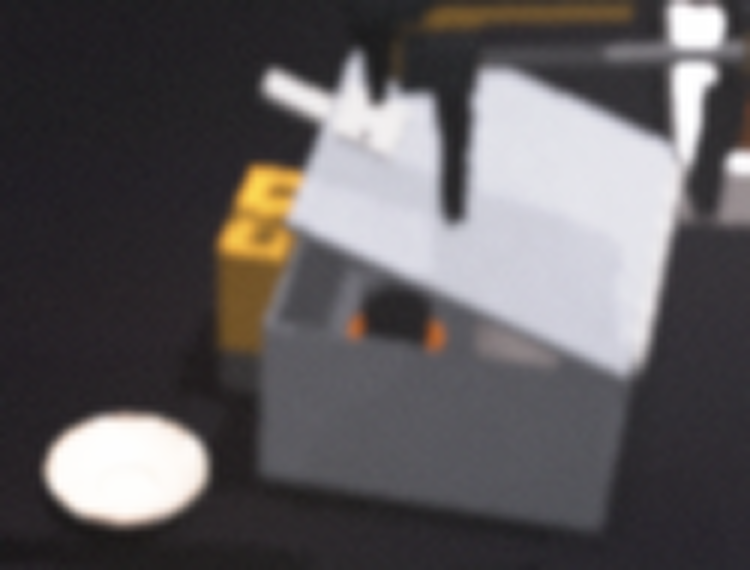

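View pics/c3.png

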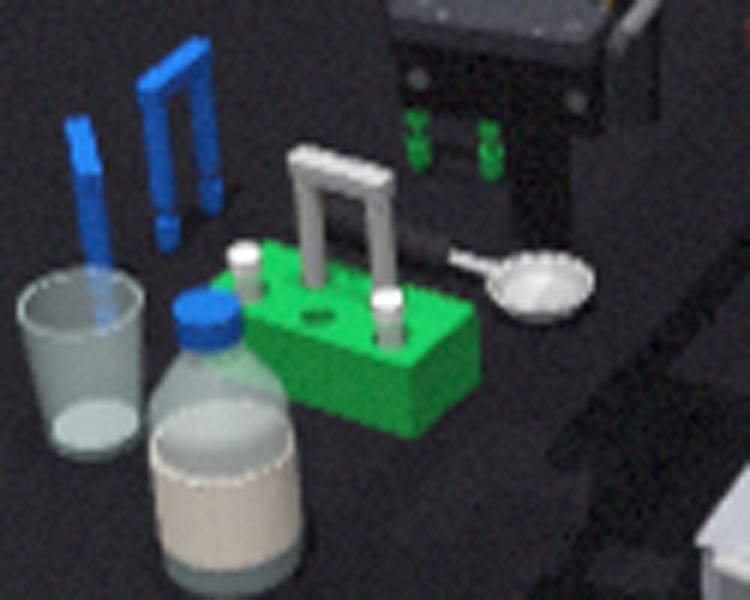

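View pics/c4.png

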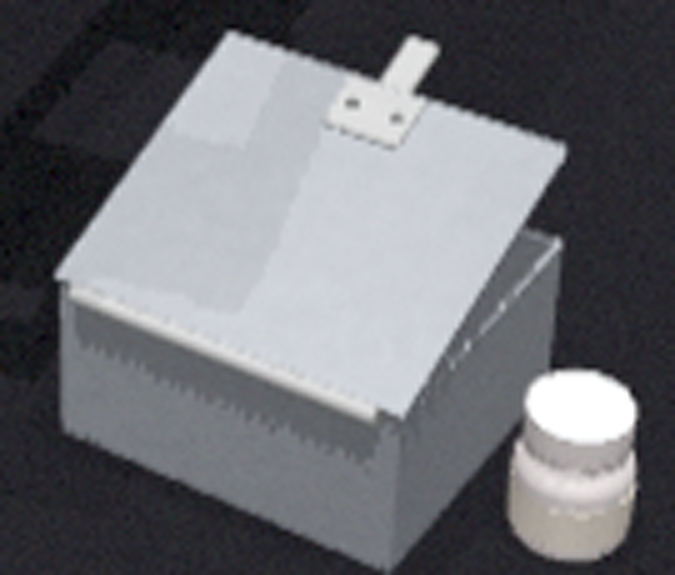

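The crops confirm the choice: the grey steel shackle is in the green rack and the blue and green U's stand free. The lock holes show in the side image at about (295,162) and (294,169). I'll fit the chest and rack poses from these points.

```bash
cat > h.py <<'E'
import numpy as np, cv2
from cell import manip
from scipy.optimize import least_squares
from scipy.spatial.transform import Rotation as R
def cam(n):
    c=manip.get_calibration(n); f=210/np.tan(np.radians(c['fov_y']/2)); return f,c['cx'],c['cy'],c.get('extrinsics')
def proj(P,E,f,cx,cy):
    p=np.atleast_2d(P)@E[:3,:3].T+E[:3,3]; return np.c_[f*p[:,0]/p[:,2]+cx,f*p[:,1]/p[:,2]+cy]
def wristE(s):
    c=manip.get_calibration('wrist'); q=s['orientation']
    T=np.eye(4);T[:3,:3]=R.from_quat([q[1],q[2],q[3],q[0]]).as_matrix();T[:3,3]=s['position']
    return np.linalg.inv(T@c['tool_from_camera'])
def place(pose,P):
    x,y,a=pose[:3];c,s=np.cos(a),np.sin(a);P=np.atleast_2d(P)
    return np.c_[x+c*P[:,0]-s*P[:,1],y+s*P[:,0]+c*P[:,1],P[:,2]]
def fit(obs,x0,**k):
    # obs: list (E,f,cx,cy,P(local m),uv)
    def r(x): return np.concatenate([(proj(place(x,P),E,f,cx,cy)-np.array(uv)).ravel() for E,f,cx,cy,P,uv in obs])
    s=least_squares(r,x0,loss='soft_l1'); return s.x,r(s.x).reshape(-1,2)
def ray(n,u,v,z):
    f,cx,cy,E=cam(n); d=E[:3,:3].T@np.array([(u-cx)/f,(v-cy)/f,1]);o=-E[:3,:3].T@E[:3,3]
    return o+d*(z-o[2])/d[2]
def quat_down(yj):
    # tool x down, tool y (jaw) at world angle yj
    xa=np.array([0,0,-1.]);ya=np.array([np.cos(yj),np.sin(yj),0]);za=np.cross(xa,ya)
    q=R.from_matrix(np.c_[xa,ya,za]).as_quat();return np.array([q[3],q[0],q[1],q[2]])
E
python3 - <<'E'
from h import *
fs,ax,ay,Es=cam('side');fc,bx,by,Ec=cam('scene')
so=lambda l,ox,oy,k:[(ox+(u+.5)/k-.5,oy+(v+.5)/k-.5) for u,v in l]
P=np.array
ch=[(Es,fs,ax,ay,P([[17,-90,0],[177,-90,0],[17,-90,88],[0,-20,86],[0,20,86],[-17,-34,86]])/1e3,so([(258,478),(603,530),(268,325),(265,237),(268,190),(220,235)],250,130,6)),
 (Ec,fc,bx,by,P([[177,-90,0],[177,90,0],[17,90,88]])/1e3,so([(65,435),(390,570),(560,240)],265,190,5))]
x,r=fit(ch,[.6,.2,0]);print('chest',x,np.round(r,1).tolist())
ra=[(Es,fs,ax,ay,P([[-28,-60,40],[28,-60,40],[28,60,40],[28,-60,0],[-28,-60,0],[13,-40,62],[13,40,62],[-12,0,108]])/1e3,so([(276,358),(437,382),(482,130),(432,436),(278,428),(399,293),(434,127),(351,112)],220,240,6)),
 (Ec,fc,bx,by,P([[28,60,40],[28,60,0],[-28,60,40],[-28,-60,40],[13,-40,62],[13,40,62],[-12,0,108]])/1e3,so([(410,395),(410,437),(480,310),(265,242),(243,252),(388,298),(340,168)],160,155,6))]
x2,r=fit(ra,[.5,-.1,0]);print('rack',x2,np.round(r,1).tolist())
print('grip',place(x2,[-.012,0,.102]))
print('bar ends side',ray('side',*so([(342,167)],220,240,6)[0],.108),ray('side',*so([(361,60)],220,240,6)[0],.108))
print('bar ends scene',ray('scene',*so([(303,155)],160,155,6)[0],.108),ray('scene',*so([(385,180)],160,155,6)[0],.108))
# lid angle
for th in (.2,.3,.4,.5):
  L=lambda d,y,h=.006:place(x,[.177-d*np.cos(th)-h*np.sin(th),y,.0885+d*np.sin(th)+h*np.cos(th)])
  print(th,(proj(L(.162+.032,0),Es,fs,ax,ay)-[250,130])*6,(proj(L(.162+.032,0),Ec,fc,bx,by)-[265,190])*5,L(.115,0))
E
```

```text
chest [ 0.52296844  0.19429627 -0.27864032] [[0.4, -0.2], [-0.1, 0.0], [-0.7, 0.4], [-0.8, 0.1], [1.7, 0.1], [-0.3, 2.4], [-0.6, -0.4], [0.7, 0.9], [0.4, 0.3]]
rack [ 0.47505618 -0.18350614 -0.21003139] [[0.3, 0.0], [-0.7, -0.4], [-0.4, 0.1], [-0.1, 1.9], [0.4, -0.4], [0.2, -0.5], [0.1, -0.3], [-0.2, -0.2], [-0.5, -4.4], [0.4, 0.8], [-0.6, -0.0], [0.1, 0.3], [0.1, 0.4], [-0.2, 0.3], [-0.1, -0.4]]
grip [[ 0.46331989 -0.18100425  0.102     ]]
bar ends side [ 0.45977069 -0.20729471  0.108     ] [ 0.46826989 -0.1561786   0.108     ]
bar ends scene [ 0.4591878  -0.20075586  0.108     ] [ 0.46919926 -0.15608318  0.108     ]
0.2 [[238.4096787  123.21077412]] [[427.43908427  75.070632  ]] [[0.583635   0.17694061 0.11722737]]
0.3 [[247.7871441   89.83443949]] [[425.91114186  46.56179229]] [[0.58581058 0.17631822 0.12821684]]
0.4 [[261.38715591  57.42078957]] [[422.47504415  20.2845586 ]] [[0.58905857 0.17538902 0.13880948]]
0.5 [[279.20877589  26.34363625]] [[417.09569187  -3.47808694]] [[0.59334653 0.17416231 0.14889943]]
```

The chest fits at (0.523, 0.194), yaw -0.279, with lid angle about 0.3. The rack fits to within 1 px, and the bar ends seen by both cameras agree. Next I'll close the lid.

Run:
```python
from h import *
C=[.523,.1943,-.2786]
p=place(C,[.062,0,0])[0]
manip.command_gripper(0.0,10)
q=quat_down(C[2])
manip.goto([p[0],p[1],.19],q)
print(manip.sense()['time_s'],manip.sense()['wrist_force'])
manip.line_to([p[0],p[1],.114],velocity=.1)
s=manip.sense();print(s['time_s'],s['position'],s['wrist_force'])
z=.111
while z>.102:
    manip.line_to([p[0],p[1],z],velocity=.05); s=manip.sense()
    print(round(z,4),round(s['time_s'],2),s['position'][2],s['wrist_force'][2])
    if s['wrist_force'][2]>11: break
    z-=.001
manip.line_to([p[0],p[1],.17],velocity=.15)
# look at lock & shackle
t=place(C,[-.02,-.02,0])[0]
for n in ('side','scene'): cv2.imwrite(f'pics/{n}1.png',manip.capture(n)[:,:,::-1])
s=manip.sense();cv2.imwrite('pics/wrist1.png',manip.capture('wrist')[:,:,::-1]);print(s['time_s'],s['position'],s['q'])
```

```text
2.45 [ 0.07660946 -0.76148869  0.69531415]
3.3583 [0.58318866 0.17719184 0.11450341] [-0.75053221  0.42029509  1.22519681]
0.111 3.61 0.11143845448131573 1.0883137385438322
0.11 3.86 0.11031782169808915 1.086810136601082
0.109 4.11 0.1090862561473066 0.8783742374521876
0.108 4.36 0.108872914042559 6.591947782072557
0.107 4.61 0.10878380331169066 11.772831255780199
5.275 [0.58146879 0.17704573 0.16807587] [ 1.65903921e-01  2.37891174e-01  1.63774652e+00 -3.57768022e-05
  1.26897555e+00  4.44521172e-01]
```

Run:
```python
import cv2
a=cv2.imread('pics/side1.png')
cv2.imwrite('pics/c5.png',cv2.resize(a[130:225,250:375],None,fx=6,fy=6,interpolation=cv2.INTER_CUBIC))
```

```text
(no output)
```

View pics/c5.png

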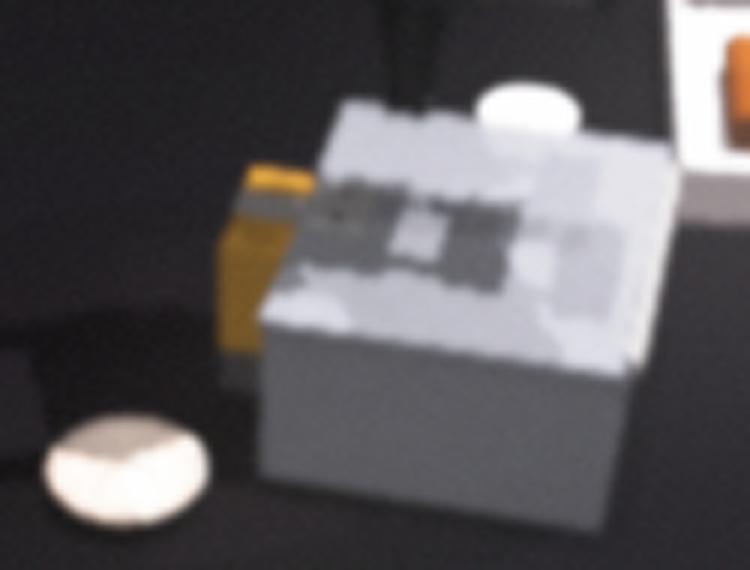

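View pics/wrist1.png

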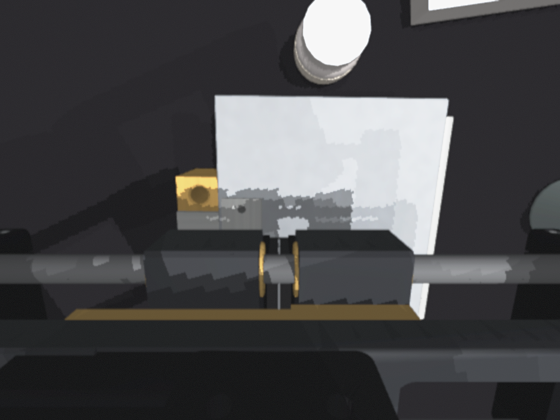

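The lid is shut: it stopped hard at the expected height, and the tongue lies over the block. Next are wrist views of the lock and the shackle.

Run:
```python
from h import *
import pickle
C=[.523,.1943,-.2786]; K=[.475,-.1835,-.210]
manip.command_gripper(0.040,10)
p=place(C,[0,-.11,0])[0]
manip.line_to([p[0],p[1],.22],velocity=.25)
manip.wait(.2)
s=manip.sense();im=manip.capture('wrist');cv2.imwrite('pics/w_lock.png',im[:,:,::-1]);pickle.dump((s,im),open('lock.pkl','wb'));print(s['time_s'],s['position'])
p=place(K,[-.012,-.10,0])[0]
manip.goto([p[0],p[1],.24],quat_down(K[2]))
manip.wait(.2)
s=manip.sense();im=manip.capture('wrist');cv2.imwrite('pics/w_sh.png',im[:,:,::-1]);pickle.dump((s,im),open('sh.pkl','wb'));print(s['time_s'],s['position'])
```

```text
7.15 [0.49294227 0.08920739 0.21914951]
8.7917 [ 0.44293553 -0.27783778  0.23998551]
```

View pics/w_lock.png

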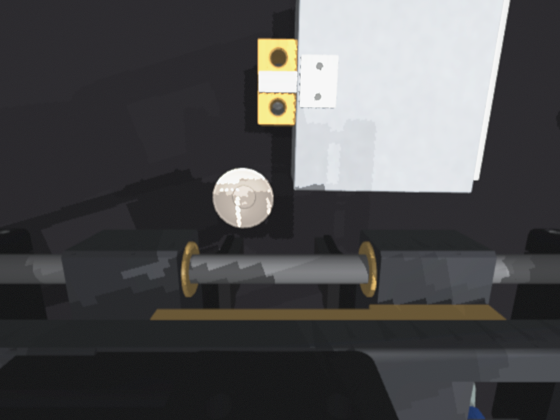

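View pics/w_sh.png

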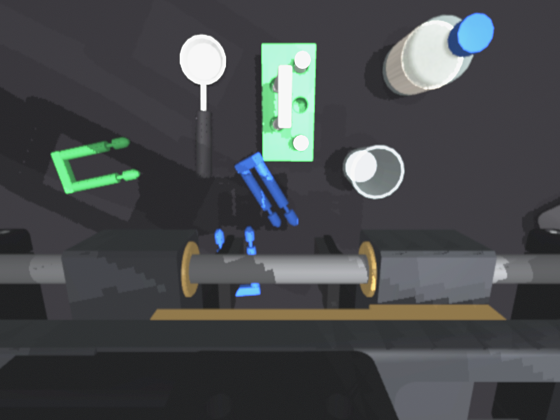

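The wrist view shows both lock holes, at (278,57) and (278,106), with the tongue between them. The shackle bar in the rack runs from (285,66) to (285,128).

Run:
```python
from h import *
import pickle
f,cx,cy,_=cam('wrist')
for nm,(r0,r1,c0,c1) in dict(lock=(25,140,245,345),sh=(30,170,245,330)).items():
    s,im=pickle.load(open(nm+'.pkl','rb'))
    cv2.imwrite(f'pics/z_{nm}.png',cv2.resize(im[r0:r1,c0:c1,::-1],None,fx=5 if nm=='lock' else 4,fy=5 if nm=='lock' else 4,interpolation=cv2.INTER_CUBIC))
s,im=pickle.load(open('lock.pkl','rb'))
hsv=cv2.cvtColor(im,cv2.COLOR_RGB2HSV);m=((hsv[...,0]>15)&(hsv[...,0]<32)&(hsv[...,1]>100)).astype('u1')*255;m[140:]=0
n,l,st,ce=cv2.connectedComponentsWithStats(m);print([ (a.tolist(),c) for a,c in zip(st,ce) if a[4]>60])
```

```text
[([0, 0, 560, 420, 232947], array([279.54250108, 210.74354682])), ([257, 38, 40, 38, 1138], array([274.70738137,  53.64850615])), ([257, 89, 39, 37, 1114], array([275.52872531, 108.78904847]))]
```

View pics/z_lock.png

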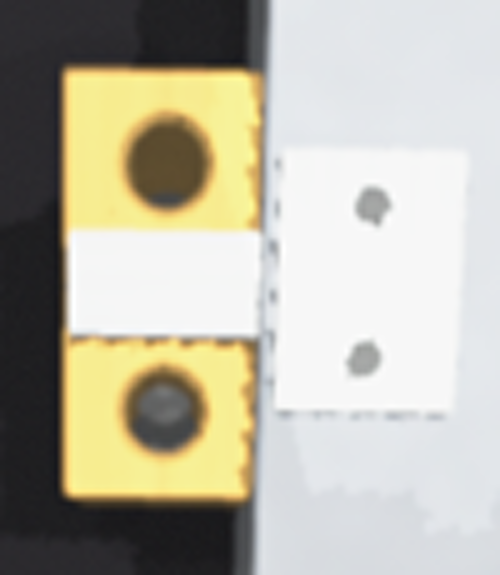

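View pics/z_sh.png

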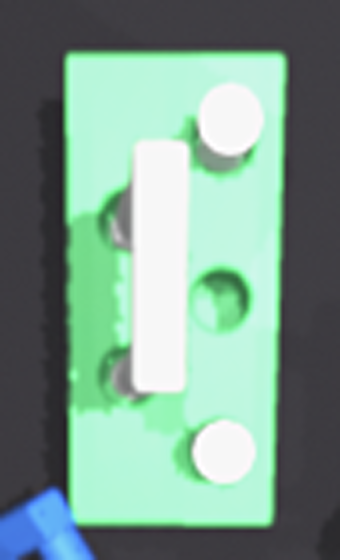

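Run:
```python
from h import *
import pickle
f,cx,cy,_=cam('wrist');P=np.array
so=lambda l,ox,oy,k:[(ox+(u+.5)/k-.5,oy+(v+.5)/k-.5) for u,v in l]
s,_=pickle.load(open('lock.pkl','rb'));E=wristE(s)
o=[(E,f,cx,cy,P([[0,20,86],[0,-20,86],[-17,34,86],[17,34,86],[-17,-34,86],[17,-34,86]])/1e3,so([(168,162),(165,410),(63,68),(262,70),(64,498),(250,498)],245,25,5))]
x,r=fit(o,[.523,.194,-.28]);print('lock',x,np.round(r,1).tolist())
s,_=pickle.load(open('sh.pkl','rb'));E=wristE(s)
bar=(E,f,cx,cy,P([[-18,26,108],[-6,26,108],[-18,-26,108],[-6,-26,108]])/1e3,so([(133,140),(188,140),(132,391),(186,391)],245,30,4))
rk=(E,f,cx,cy,P([[-28,60,40],[28,60,40],[-28,-60,40],[28,-60,40],[13,40,62],[13,-40,62]])/1e3,so([(66,52),(287,52),(70,525),(273,527),(231,120),(224,452)],245,30,4))
for oo in ([bar],[rk],[bar,rk]):
    x,r=fit(oo,[.475,-.1835,-.21]);print('rack',x,'grip',place(x,[-.012,0,.102])[0],np.round(r,1).tolist())
```

```text
lock [ 0.5213508   0.19471946 -0.29013697] [[-0.9, 0.1], [-0.8, 0.3], [-0.1, 0.3], [0.9, 0.4], [0.0, -1.0], [1.1, -0.5]]
rack [ 0.47984201 -0.18597015 -0.2095002 ] grip [ 0.46810439 -0.18347449  0.102     ] [[-0.2, -0.4], [0.2, -0.4], [-0.0, 0.5], [0.0, 0.5]]
rack [ 0.47307835 -0.18441411 -0.21209015] grip [ 0.46134723 -0.18188807  0.102     ] [[0.6, 0.7], [-0.6, 0.9], [0.6, -0.6], [-0.7, -0.9], [0.1, -0.3], [0.1, 0.1]]
rack [ 0.47467021 -0.1848365  -0.20999127] grip [ 0.46293381 -0.18233508  0.102     ] [[-6.5, -0.5], [-6.0, -0.5], [-6.0, 0.4], [-6.0, 0.4], [2.1, 0.8], [0.8, 0.9], [2.1, -0.5], [0.9, -0.9], [1.6, -0.3], [1.7, 0.2]]
```

The bar comes out about 6 mm further in x in the wrist view than the rack implies. I'll check whether the shackle leans or has moved.

Run:
```python
from h import *
import pickle
s,_=pickle.load(open('sh.pkl','rb'));E=wristE(s);f,cx,cy,_=cam('wrist')
C=np.linalg.inv(E);print('cam pos',C[:3,3],'axis',C[:3,2]);print(R.from_quat(np.roll(s['orientation'],-1)).as_matrix().round(4))
im=manip.capture('side')
a=cv2.imread('pics/side1.png')[240:340,220:345];b=im[240:340,220:345,::-1]
cv2.imwrite('pics/cmp.png',cv2.resize(np.hstack([cv2.imread('pics/side0.png')[245:310,260:310],a[5:70,40:90],b[5:70,40:90]]),None,fx=5,fy=5,interpolation=cv2.INTER_CUBIC))
```

```text
cam pos [ 0.45642173 -0.21421772  0.38727181] axis [-0.04995992 -0.2339818  -0.9709565 ]
[[ 1.000e-04  9.784e-01 -2.068e-01]
 [ 1.000e-04 -2.068e-01 -9.784e-01]
 [-1.000e+00  0.000e+00 -1.000e-04]]
```

View pics/cmp.png

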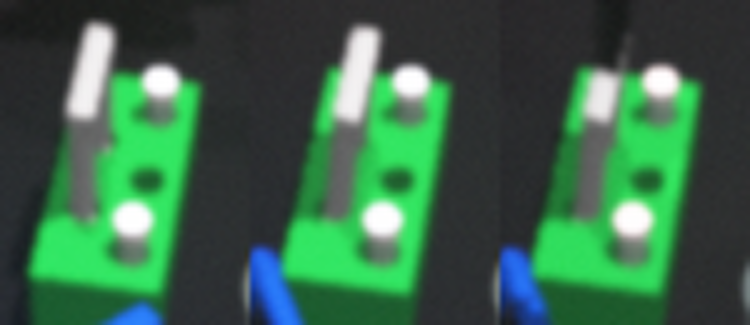

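The side images show the shackle, after settling, now leans about 5 mm toward +x in its rack holes. The blue look-alikes also toppled by themselves, since my gripper was never near them. I'll grasp centred over the upright position so the flat pads pull the shackle straight.

Run:
```python
from h import *
q=quat_down(-.2100)
manip.goto([.4621,-.1822,.17],q)
manip.command_gripper(.045,45)
manip.line_to([.4621,-.1822,.097],velocity=.1)
s=manip.sense();print(s['time_s'],s['wrist_force'],s['position'])
manip.command_gripper(0.0,45); manip.wait(.2)
s=manip.sense();print(s['time_s'],s['wrist_force'],s['wrist_torque'],s['gripper_width'])
manip.line_to([.4621,-.1822,.14],velocity=.08)
s=manip.sense();print(s['wrist_force'],s['gripper_width'])
manip.line_to([.4621,-.1822,.24],velocity=.2);manip.wait(.2)
s=manip.sense();print(s['time_s'],s['wrist_force'],s['wrist_torque'],s['gripper_width'],s['position'])
for n in ('side','scene','wrist'): cv2.imwrite(f'pics/{n}2.png',manip.capture(n)[:,:,::-1])
a=cv2.imread('pics/side2.png');b=cv2.imread('pics/scene2.png')
cv2.imwrite('pics/c6.png',np.hstack([cv2.resize(a[170:320,210:340],(520,600)) [:,:390],cv2.resize(b[100:250,150:250],(400,600))]))
```

```text
10.7417 [0.11425233 0.00076958 0.4373556 ] [ 0.46255908 -0.18246827  0.09755944]
11.6167 [0.13996172 0.91303879 1.98639805] [ 0.02166387  0.10079561 -0.0086366 ] 0.011440151866860251
[ 0.71449284 -0.99277786 -1.73342136] 0.011424731732909404
13.1583 [ 0.3723924   0.21701068 -2.18489292] [ 0.00243488 -0.01270753  0.007935  ] 0.01134126453123119 [ 0.46114877 -0.18164002  0.23793707]
```

View pics/c6.png

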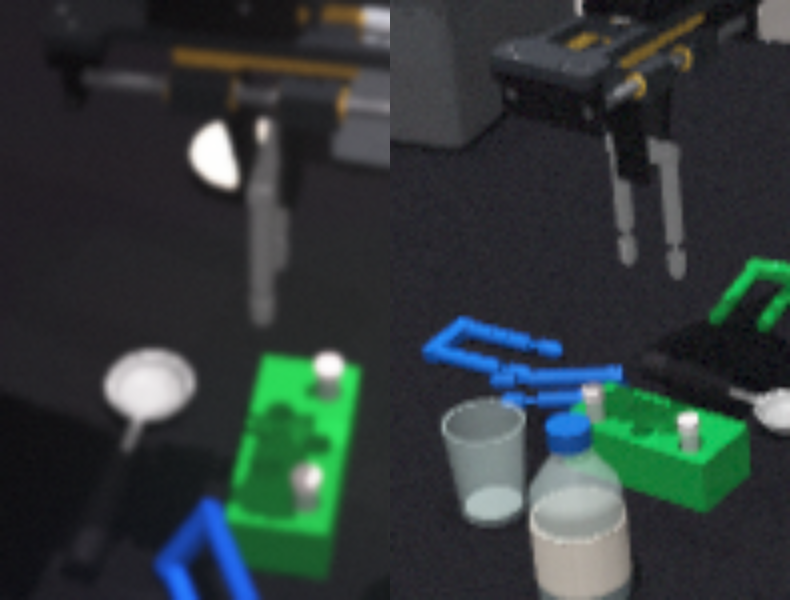

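View pics/wrist2.png

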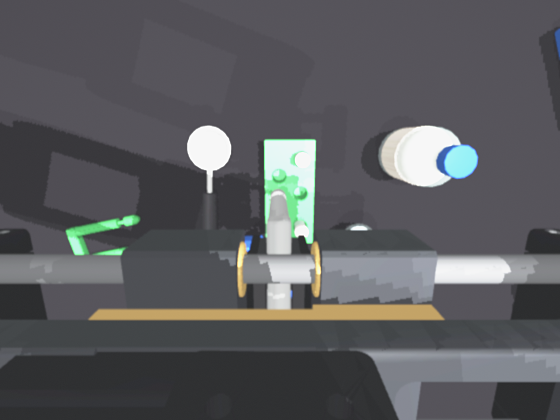

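The shackle is held, and the wrist camera shows the near leg's tip at about (279,193). I'll compare that with where it should be.

Run:
```python
from h import *
f,cx,cy,_=cam('wrist');T=np.linalg.inv(manip.get_calibration('wrist')['tool_from_camera'])
for z in (-.018,-.02,-.022): print(z,proj([[.085,-.0025,z],[.085,0,z],[.085,.0025,z],[.08,-.006,z],[.08,.006,z],[.04,-.006,z],[.04,.006,z]],T,f,cx,cy).round(1).tolist())
im=cv2.imread('pics/wrist2.png');cv2.imwrite('pics/c7.png',cv2.resize(im[175:250,240:320],None,fx=8,fy=8,interpolation=cv2.INTER_CUBIC))
```

```text
-0.018 [[275.4, 197.5], [278.6, 197.5], [281.8, 197.5], [270.8, 198.8], [286.5, 198.8], [269.2, 211.6], [288.0, 211.6]]
-0.02 [[275.4, 195.0], [278.6, 195.0], [281.8, 195.0], [270.7, 196.3], [286.5, 196.3], [269.1, 208.5], [288.1, 208.6]]
-0.022 [[275.4, 192.5], [278.6, 192.5], [281.8, 192.5], [270.7, 193.7], [286.5, 193.7], [269.1, 205.5], [288.1, 205.5]]
```

View pics/c7.png

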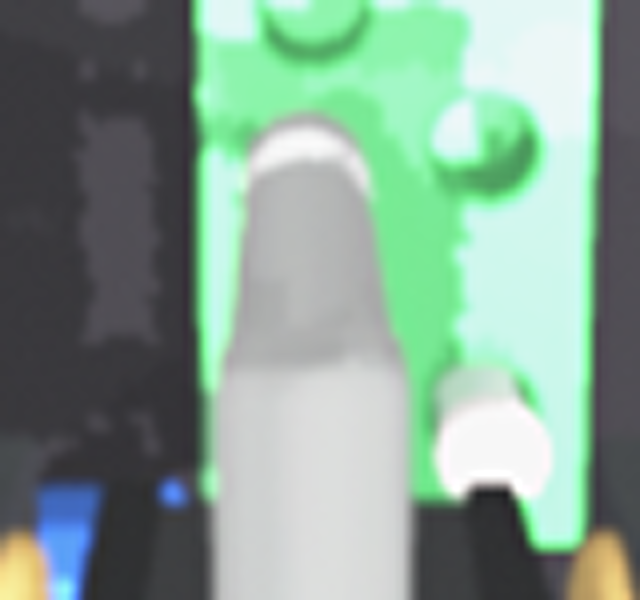

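The shackle hangs straight: leg edges measure 270.9/286.2 against 270.7/286.5 predicted. I'll refit the lock without the corners the lid covers and move to pre-insert.

Run:
```python
from h import *
import pickle
f,cx,cy,_=cam('wrist');P=np.array
so=lambda l,ox,oy,k:[(ox+(u+.5)/k-.5,oy+(v+.5)/k-.5) for u,v in l]
s,_=pickle.load(open('lock.pkl','rb'));E=wristE(s)
o=[(E,f,cx,cy,P([[0,20,86],[0,-20,86],[-17,34,86],[-17,-34,86]])/1e3,so([(168,162),(165,410),(63,68),(64,498)],245,25,5))]
x,r=fit(o,[.523,.194,-.28]);print('lock',x,np.round(r,1).tolist())
a=x[2] if abs(x[2]+.2786)<.03 else -.2786
a=(a-.2786)/2
q=quat_down(a)
print(x,a)
# height: leg ends 20 mm above block => bar z=.086+.02+.09=.196 -> TCP .191
manip.goto([x[0],x[1],.24],q)
manip.line_to([x[0],x[1],.196],velocity=.1);manip.wait(.2)
s=manip.sense();im=manip.capture('wrist');pickle.dump((s,im,x),open('pre.pkl','wb'))
cv2.imwrite('pics/c8.png',cv2.resize(im[110:260,180:380,::-1],None,fx=4,fy=4,interpolation=cv2.INTER_CUBIC))
b=manip.capture('side');cv2.imwrite('pics/c9.png',cv2.resize(b[110:230,240:380,::-1],None,fx=5,fy=5,interpolation=cv2.INTER_CUBIC))
print(s['time_s'],s['position'],s['wrist_force'],s['q'])
```

```text
lock [ 0.52173736  0.19461943 -0.28883471] [[-0.5, 0.1], [-0.4, 0.3], [0.3, 0.3], [0.5, -1.0]]
[ 0.52173736  0.19461943 -0.28883471] -0.283717357071551
15.525 [0.52233974 0.19474238 0.19699856] [-0.73473805 -0.2340845  -1.7619752 ] [ 2.15398956e-01  8.99769496e-02  1.74845514e+00 -4.13101843e-06
  1.30144365e+00  4.99088501e-01]
```

View pics/c8.png

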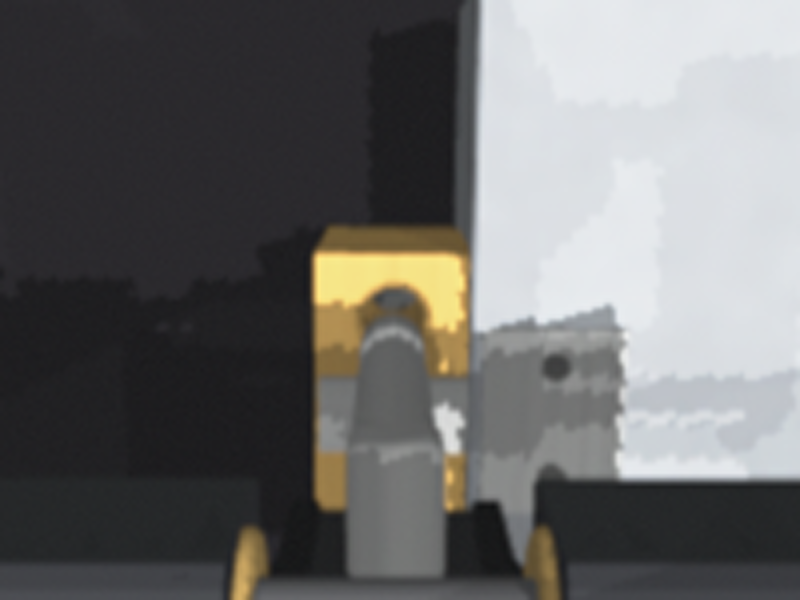

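View pics/c9.png

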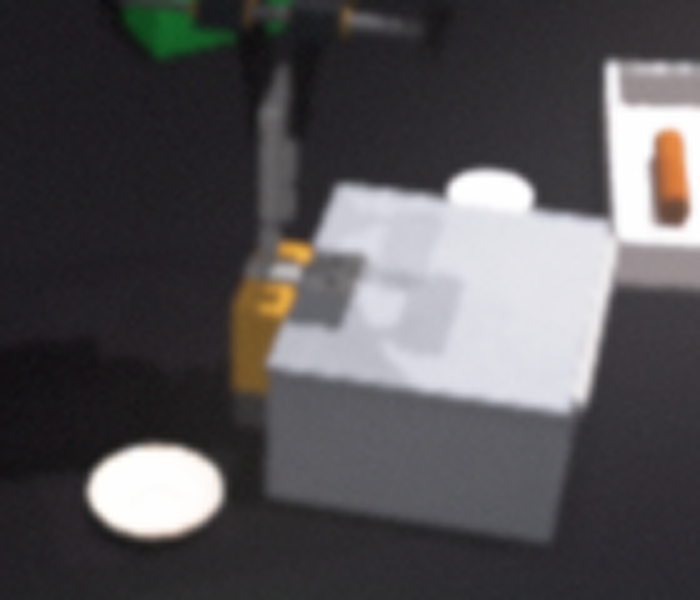

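The leg tip and hole are centred on the same column in the wrist crop (about 393). I'll insert it with force monitoring.

Run:
```python
from h import *
x=[.5217,.1946]
F0=manip.sense()['wrist_force']
def go(z,v=.05):
    manip.line_to([x[0],x[1],z],velocity=v); s=manip.sense();d=s['wrist_force']-F0
    print(round(z,4),round(s['time_s'],2),s['position'].round(4),d.round(1),s['wrist_torque'].round(2),round(s['gripper_width'],4));return d
z=.178
while z>.150:
    d=go(z)
    if d[2]>8 or np.hypot(*d[:2])>6: print('stop');break
    z-=.002
```

```text
0.178 16.13 [0.5214 0.1946 0.1774] [0.3 0.9 0.4] [0.   0.04 0.03] 0.0116
0.176 16.38 [0.5218 0.1946 0.1761] [ 1.   1.7 -0.4] [0.02 0.05 0.01] 0.0118
0.174 16.63 [0.5216 0.1946 0.1739] [ 0.5  0.1 -0.7] [0.03 0.02 0.03] 0.0116
0.172 16.88 [0.5216 0.1946 0.1718] [ 0.3  0.4 -0.9] [-0.03  0.05  0.04] 0.0113
0.17 17.13 [0.5216 0.1946 0.1698] [ 0.5  1.5 -0.9] [ 0.02 -0.   -0.02] 0.0118
0.168 17.38 [0.5216 0.1946 0.1678] [ 0.3  0.7 -0.3] [-0.04  0.04 -0.  ] 0.0114
0.166 17.63 [0.5216 0.1946 0.1658] [0.8 0.7 0.5] [-0.04 -0.06 -0.04] 0.0114
0.164 17.88 [0.5216 0.1946 0.1638] [ 0.3  0.3 -0.8] [-0.04 -0.02 -0.04] 0.0114
0.162 18.13 [0.5216 0.1946 0.1618] [0.5 1.  1.4] [-0.06  0.   -0.02] 0.0111
0.16 18.38 [0.5216 0.1946 0.1598] [-0.   0.1 -0.1] [-0.06 -0.03  0.02] 0.0116
0.158 18.63 [0.5216 0.1946 0.1578] [ 1.2  0.  -0.7] [-0.03 -0.03  0.04] 0.0113
0.156 18.88 [0.5216 0.1946 0.1558] [0.7 1.2 0. ] [-0.08 -0.07  0.02] 0.0118
0.154 19.13 [0.5216 0.1946 0.1538] [-0.   1.1 -0.9] [-0.02 -0.06  0.02] 0.0113
0.152 19.38 [0.5216 0.1946 0.1518] [0.4 0.9 0. ] [-0.06  0.03  0.06] 0.0118
```

The legs are about 20 mm into both holes with no contact force. I'll continue slowly and watch for the pawl.

Run:
```python
from h import *
x=[.5217,.1946]
F0=np.array([-.7,-.2,-1.9])
def go(z,v=.05):
    manip.line_to([x[0],x[1],z],velocity=v); s=manip.sense();d=s['wrist_force']-F0
    print(round(z,4),round(s['time_s'],2),s['position'].round(4),d.round(1),s['wrist_torque'].round(2),round(s['gripper_width'],4));return d,s
z=.150;mx=0
while z>.110:
    d,s=go(z)
    if d[2]>15 or np.hypot(*d[:2])>10: print('stop hi');break
    if mx>3.5 and d[2]<mx-3 and z<.130: print('drop');break
    mx=max(mx,d[2]); z-=.001
```

```text
0.15 19.63 [0.5216 0.1946 0.1498] [ 0.2  0.5 -0.1] [-0.01 -0.07  0.01] 0.0114
0.149 19.88 [0.5216 0.1946 0.1489] [0.4 0.5 0.3] [-0.02  0.03 -0.02] 0.0112
0.148 20.13 [0.5217 0.1946 0.1479] [ 1.2  0.5 -0.1] [-0.01 -0.05 -0.04] 0.0113
0.147 20.38 [0.5216 0.1946 0.1469] [0.2 0.1 0.2] [-0.07 -0.02 -0.01] 0.0113
0.146 20.63 [0.5216 0.1946 0.1459] [ 0.5  0.8 -0.1] [-0.01 -0.02  0.02] 0.0113
0.145 20.88 [0.5217 0.1946 0.1449] [0.8 0.7 0.6] [ 0.03  0.   -0.02] 0.0112
0.144 21.13 [0.5217 0.1946 0.1439] [ 1.4  0.7 -0.1] [0.01 0.04 0.07] 0.0117
0.143 21.38 [0.5217 0.1946 0.1429] [1.1 0.5 0.2] [ 0.03 -0.02 -0.05] 0.0116
0.142 21.63 [0.5217 0.1946 0.1419] [ 0.2 -0.7  1.2] [-0.05 -0.01 -0.03] 0.0112
0.141 21.88 [0.5217 0.1946 0.1409] [0.1 0.7 0.2] [-0.   -0.02  0.02] 0.0118
0.14 22.13 [0.5217 0.1945 0.14  ] [ 0.5 -0.2  0.4] [-0.13  0.01  0.02] 0.0116
0.139 22.38 [0.5217 0.1945 0.139 ] [ 0.8 -0.3  1.3] [-0.23  0.11 -0.08] 0.0115
0.138 22.63 [0.5219 0.1945 0.1383] [ 1.6 -1.4  2.9] [-0.4   0.08  0.01] 0.0112
0.137 22.88 [0.5219 0.1945 0.1372] [-0.1 -1.9  4.7] [-0.45  0.11 -0.07] 0.0112
0.136 23.13 [0.5219 0.1946 0.1361] [ 0.9 -2.1  4.9] [-0.52  0.07 -0.03] 0.0115
0.135 23.38 [0.5218 0.1946 0.1351] [ 1.1 -2.1  5.2] [-0.54  0.01 -0.01] 0.0115
0.134 23.63 [0.5218 0.1946 0.134 ] [ 0.8 -1.3  5.2] [-0.51 -0.08 -0.07] 0.0113
0.133 23.88 [0.5213 0.1945 0.1324] [ 1.7 -2.5  1.1] [-0.46 -0.15  0.01] 0.0115
0.132 24.13 [0.5212 0.1947 0.1311] [ 1.9  0.1 -0.7] [-0.27 -0.21 -0.08] 0.0111
0.131 24.38 [0.5213 0.1946 0.1305] [ 1.  -0.1 -0.8] [-0.3  -0.12  0.01] 0.0112
0.13 24.63 [0.5215 0.1946 0.1298] [ 0.5  0.2 -0. ] [-0.25 -0.01 -0.1 ] 0.0116
drop
```

The pawl began to resist at TCP z of about 0.140, which puts the floor near 0.115. The early drop at 0.133 was only the leg's taper passing the pawl, so I'll go on to the click and the floor.

Run:
```python
from h import *
x=[.5217,.1946]
F0=np.array([-.7,-.2,-1.9])
def go(z,v=.05):
    manip.line_to([x[0],x[1],z],velocity=v); s=manip.sense();d=s['wrist_force']-F0
    print(round(z,4),round(s['time_s'],2),s['position'].round(4),d.round(1),s['wrist_torque'].round(2),round(s['gripper_width'],4));return d,s
z=.129
while z>.108:
    d,s=go(z)
    if d[2]>12 or np.hypot(*d[:2])>10: print('stop hi');break
    z-=.001
```

```text
0.129 24.88 [0.5216 0.1946 0.1289] [ 1.2 -0.6  0.5] [-0.29  0.06 -0.07] 0.0117
0.128 25.13 [0.5216 0.1945 0.1279] [ 0.3 -1.1 -0.2] [-0.34  0.03 -0.05] 0.0113
0.127 25.38 [0.5218 0.1944 0.127 ] [ 1.2 -2.8 -0.3] [-0.58 -0.04 -0.02] 0.0116
0.126 25.63 [0.5218 0.1945 0.1261] [ 1.5 -3.2  1.4] [-0.61 -0.02  0.01] 0.0115
0.125 25.88 [0.5218 0.1946 0.125 ] [ 1.6 -3.6  2.2] [-0.69 -0.11 -0.02] 0.0115
0.124 26.13 [0.5217 0.1946 0.1239] [ 1.4 -2.8  1.7] [-0.75 -0.14 -0.04] 0.0114
0.123 26.38 [0.5216 0.1945 0.1228] [ 1.8 -2.9  1.8] [-0.7  -0.12 -0.01] 0.0111
0.122 26.63 [0.5216 0.1946 0.1218] [ 1.1 -3.4  0.8] [-0.72 -0.11 -0.02] 0.0114
0.121 26.88 [0.5216 0.1945 0.1208] [ 2.5 -2.4 -0.2] [-0.76 -0.22 -0.01] 0.0114
0.12 27.13 [0.5211 0.1947 0.1192] [ 1.2 -2.5 -3.8] [-0.37 -0.26  0.01] 0.0114
0.119 27.38 [0.5215 0.1947 0.1189] [ 0.6 -1.1 -0.7] [-0.46 -0.01  0.01] 0.0114
0.118 27.63 [0.5216 0.1946 0.118 ] [ 1.3 -2.1 -0.7] [-0.44  0.05  0.04] 0.0116
0.117 27.88 [0.5218 0.1946 0.1172] [ 1.3 -2.2  0.4] [-0.49  0.1  -0.03] 0.0116
0.116 28.13 [0.5223 0.1946 0.117 ] [-0.7 -3.1  7.2] [-0.57  0.31  0.06] 0.0115
0.115 28.38 [0.5228 0.1947 0.1169] [-2.2 -3.5 12.4] [-0.74  0.61 -0.02] 0.0117
stop hi
```

There was a sharp drop at z of about 0.120 and a hard stop 2.2 mm lower at 0.117, as a click would give, with a peak of about 12 N. I'll confirm with a gentle upward tug.

Run:
```python
from h import *
x=[.5217,.1946]
F0=np.array([-.7,-.2,-1.9])
for z in (.117,.118,.119,.120,.121):
    manip.line_to([x[0],x[1],z],velocity=.05); s=manip.sense();d=s['wrist_force']-F0
    print(z,s['position'].round(4),d.round(1),s['wrist_torque'].round(2),round(s['gripper_width'],4))
    if d[2]<-6: break
print(s['time_s'])
```

```text
0.117 [0.5219 0.1946 0.1171] [ 0.6 -2.6  3.5] [-0.54  0.07 -0.01] 0.0112
0.118 [0.5215 0.1946 0.1176] [ 1.4 -1.6  1.4] [-0.44 -0.05  0.  ] 0.0114
0.119 [0.5215 0.1946 0.1188] [ 1.4 -1.5  0.3] [-0.39  0.03 -0.01] 0.0115
0.12 [0.5212 0.1944 0.1193] [ 1.8 -2.6 -5.5] [-0.39 -0.18  0.01] 0.0117
0.121 [0.5208 0.1943 0.1196] [  2.8  -1.9 -13.7] [-0.43 -0.5   0.03] 0.0114
29.6333
```

The tug held at 0.1194 with 13.7 N and no further movement, so it is locked. I'll relax, release and check.

Run:
```python
from h import *
x=[.5217,.1946]
manip.line_to([x[0],x[1],.1178],velocity=.05)
manip.command_gripper(.040,20)
manip.line_to([x[0],x[1],.16],velocity=.08)
manip.line_to([x[0],x[1],.24],velocity=.2)
p=place([x[0],x[1],-.2837],[-.0,-.13,0])[0]
manip.line_to([p[0],p[1],.26],velocity=.25);manip.wait(.3)
s=manip.sense();print(s['time_s'],s['wrist_force'],s['gripper_width'])
cv2.imwrite('pics/w3.png',manip.capture('wrist')[:,:,::-1]);b=manip.capture('side')[:,:,::-1];c=manip.capture('scene')[:,:,::-1]
cv2.imwrite('pics/s3.png',cv2.resize(b[110:230,240:380],None,fx=5,fy=5,interpolation=cv2.INTER_CUBIC));cv2.imwrite('pics/sc3.png',c)
```

```text
32.875 [ 0.86273974 -0.6292     -0.22721235] 0.03998480570148818
```

View pics/w3.png

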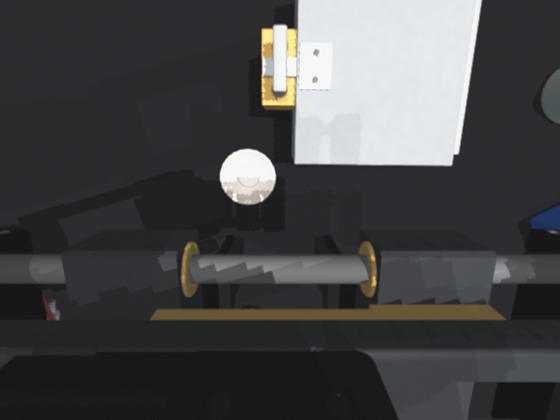

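View pics/s3.png

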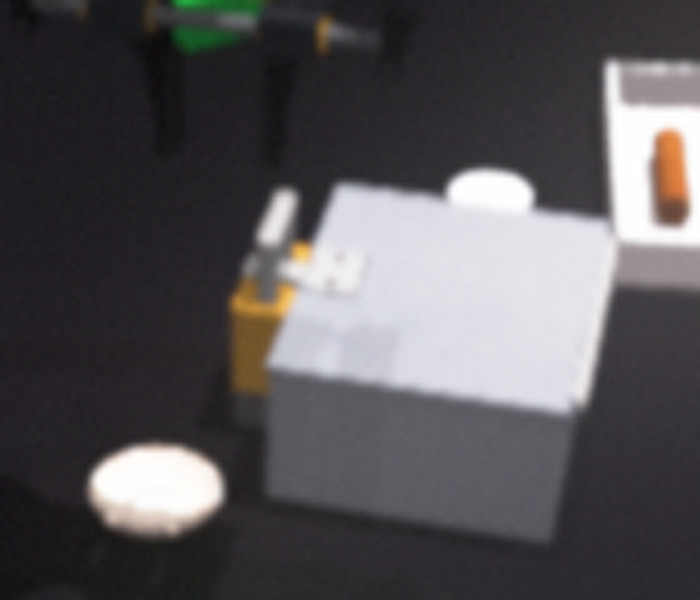

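View pics/sc3.png

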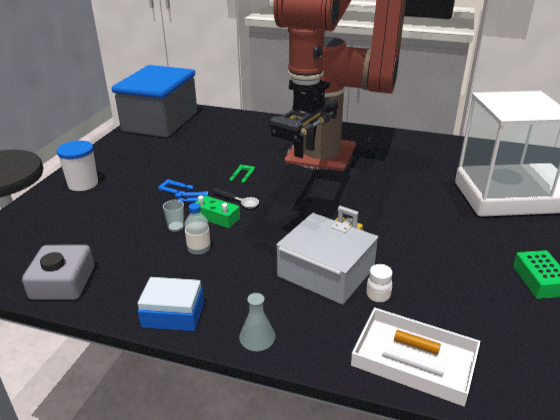

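The pictures show the shackle standing in the lock over the tongue (side crop (275,240)), the lid shut, the gripper clear and the glassware in place. I'll hand it in.

Run:
```python
from cell import manip
manip.sign_off()
```

```text
the job is handed in; nothing more can be done
```

The chest is locked and the job is handed in; the arm's clock read about 33 s of the 72 s allowed.

- **Lid:** I pushed it down until it stopped hard at its shut height, peaking at about 12 N. The pictures show the tongue lying across the lock.
- **Shackle:** I took the grey one from the rack and its legs went about 30 mm into the holes before the pawl resisted.
- **Click:** Resistance dropped at TCP height 0.120 m, and the floor stopped the legs hard at 0.117 m, again at about 12 N. That is roughly the 2 mm expected between the click and the floor.
- **Tug test:** I pulled up gently, with up to about 14 N, and the shackle held.
- **After release:** The last pictures show the shackle straddling the tongue, the gripper clear of everything, and the glassware, jar, dish, tubes and scoop still in place.

**What disagreed with the first pictures:**
- **Lean:** The shackle had settled into a lean of about 5 mm in the rack. I centred the grip over its upright position, and the wrist camera then showed it hanging straight.
- **Look-alikes:** The loose blue and green look-alikes also toppled near the start, while the arm was still away from them, so they are now lying down.
- **Pawl height:** The pawl first resisted about 23 mm above the floor, against the stated 25 mm or so.

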